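# Turn the photo turntable to bring the red-sealed exhibit jar to the camera

## Task

The jar at the lens has been photographed and the next exhibit is the jar with the red lid: with the fingertips, gently push the turntable round by its scalloped rim until the red-lidded jar stands squarely in front of the camera lens, on the camera's side of the turntable. Push only the rim: do not touch the jars or the dark mat they stand on, do not lift anything, and leave the camera, light and bottle where they are. Leave the turntable at rest and take the hand away.

Things in the scene. Friction and masses are not known exactly. Their poses are not given: they have to be found in the camera images.
- rim: white platter: disc 260 mm in diameter with 8 round lobes (36 mm diameter, centres 133 mm from the axis, tips at 151 mm), one every 45 degrees; between lobes the edge has finger recesses 65 mm wide, 21 mm deep. Disc and lobes lie 34 to 52 mm above the table. Origin on the turning axis at table height, z up, x points at one lobe. Turns either way without end, carrying mat and jars
- platter (a joint): turning angle of the platter in rad, 0 at the start, growing anticlockwise seen from above. The bearing is stiff: about 0.7 N at the rim turns it and it stops within a few degrees when no longer pushed
- pedestal: fixed round steel pedestal under the platter, 196 mm in diameter, 30 mm high. Origin on the turning axis at table height; its x axis points to the camera lens
- insert: black rubber mat, 216 mm in diameter, on the platter and turning with it, with four low grey collars (60 mm in diameter, 5 mm high) that locate the jars. Its top is 54 mm above the table. Origin on the turning axis at table height. Not to be touched
- pocket0 (a point): centre of the floor of collar 0 on the mat, 72 mm from the turning axis, 54 mm above the table, turning with the platter, in line with a lobe
- pocket1 (a point): centre of the floor of collar 1 on the mat, 72 mm from the turning axis, 54 mm above the table, turning with the platter, in line with a lobe
- pocket2 (a point): centre of the floor of collar 2 on the mat, 72 mm from the turning axis, 54 mm above the table, turning with the platter, in line with a lobe
- pocket3 (a point): centre of the floor of collar 3 on the mat, 72 mm from the turning axis, 54 mm above the table, turning with the platter, in line with a lobe
- red_jar: clear jar with a red lid and a red band, 50 mm in diameter and 50 mm high, loose in one of the collars; the next exhibit. Origin at the centre of its underside. Its top is 104 mm above the table
- plain_jar0: clear jar with a white lid, 50 mm in diameter and 50 mm high, loose in one of the collars. Origin at the centre of its underside; at the start it is the one nearest the camera
- plain_jar1: clear jar with a white lid, 50 mm in diameter and 50 mm high, loose in one of the collars. Origin at the centre of its underside
- plain_jar2: clear jar with a white lid, 50 mm in diameter and 50 mm high, loose in one of the collars. Origin at the centre of its underside
- lens (a point): centre of the front glass of the camera's lens, 105 mm above the table. The black stills camera stands loose on a table-top tripod (180 mm over the feet, 170 mm high, tripod centre 83 mm behind this point). It looks along this frame's own -x axis, straight at the turntable's axis, so a jar squarely before the lens has y = 0 in this frame; z up
- lamp: black LED light panel, 150 mm wide, on a small tripod, 193 mm high, loose on the table beside the camera. Origin on the table under it
- bottle: amber bottle with black cap, 60 mm in diameter, 130 mm high, loose on the table. Origin at the centre of its underside
Things that resemble listed ones, but are neither listed nor needed, are in the scene too. Leave any purple look-alike of the plain_jar0 alone.

How it is judged:
By the outcome, as a careful person would: the job done as asked, in the order asked, and still so for the second after the job is handed in, with the robot touching nothing.
It also fails if it takes over 54 s, if anything falls off the work surface, if the arm or the gripper's body presses on something with over 40 N, if the wrist force passes 120 N, or if a joint passes its speed limit or range.

## Robot

A 6-joint arm with a two-finger parallel gripper is mounted at the origin on the work surface. World frame = base frame: x ahead of the robot, y to its left, z up, the work surface at z = 0. Lengths are in m, angles in rad, forces in N, time in s.
With the tool pointing down it reaches from about 0.25 to 0.725 m from the base axis. Payload 4 kg.
Tool frame: the origin (TCP) lies on the centre line of the jaws, within the pads' length; the fingertips stand ahead of it and the grasp point (between the pads) lies 11 mm behind it (bot.tip_extent is the z of the fingertips in the tool frame, in m); z points along the fingers, y is the direction in which the jaws open and shut (so a half turn about z gives the same grasp; the last joint's range is limited). The gripper opens to 85 mm and grips with 20 to 120 N. Pads are 22 mm wide; open, the fingers measure 114 mm over their backs; the gripper's body (76 mm by 85 mm) begins 54 mm behind the grasp point. The pads swing forward as they close: fully open they stand 13 mm farther back than shut.
Start: joints at [-1.136, 0.241, 0.005, 1.335, 0, 1.571], TCP at [0.211, -0.453, 0.239] pointing down, gripper open.
Joint ranges: [-2.72, 2.72], [-1.05, 1.87], [-1.09, 1.28], [-1.99, 2.15], [-1.42, 1.44], [-3.14, 3.14]. Speed limits (rad/s): [2.79, 2.79, 3.14, 3.14, 3.14, 3.14].

## Interface

Orientations are given as a unit quaternion [x, y, z, w].
In Python, from workcell import bot gives the robot as it stands.
- The arm moves only by the shell command python3 -m jog 'ROWS'. ROWS is JSON, a list that holds one entry, the list of rows, each a list of 7 numbers: the shift along the world's x, y, z in m, then the turn, a rotation vector about the world's x, y, z in degrees, then the closure in counts, from 0 (fully open) to 255 (shut). In form: [[[tx, ty, tz, ax, ay, az, fingers], ...]]. A call has 1 to 10 rows; each row is the pose to reach, as a shift and turn from the pose commanded when the call began; what a row does not reach only later rows make up. A row lasts 1/12 s, in which the tool goes at most 41.7 mm and 7.16 degrees, less where a joint would pass 70% of its speed; a pose out of reach is approached as far as the arm can. A call with a gripper value outside its range is refused whole. The fingers move at their own pace and stop on an object; the grip force is fixed at half the most. Time passes only in rows, so rows that repeat a pose let the fingers close. It gives the time, the measured TCP pose, the force and the opening at its end, in the units of the state.
- bot.get_obs(): the state, without advancing time (a new reading comes with each control period).
- bot.camera(name): name is "scene" or "side" or "wrist"; returns the picture (400x640x3 uint8, blue, green, red); there is no depth.
- bot.camera_model(name): a dict with "K" (3x3 intrinsics, pixels), "T" (4x4, takes a point from camera to world coordinates). Camera axes: x right, y down, z forward; pixel columns grow to the right and rows downward; lengths in m; the calibration is good to about 2 mm. A picture is of the moment at which its call begins: read the wrist's pose just before it. camera_model takes no time and is no camera call; for the wrist camera it gives the pose at the moment of the call.
- bot.job_done(): hands the job in, once; it reports no verdict.
The state is a dict: "clock": time; "joint_pos": joint angles; "joint_vel": joint speeds; "tau": joint torques, N m; "eef_pos": TCP position; "tool_rot": TCP orientation; "ft_force": force on the tool from outside, world axes, zero at the start; "ft_torque": the same for the moment, N m; "grip_width": finger opening in m.
Only numpy, scipy, OpenCV 4.12 (cv2) and the standard library are available. Lean on these libraries where they do the work, as an engineer would, in place of code of your own. Each camera call takes 0.05 s, during which the arm holds its last target. There are 200 camera calls.

## Working session

There is one attempt and no reset: what is moved stays moved. The work goes in short steps, Python scripts to look and compute and a shell command to move; the robot and the scene stay as the last step left them, time stands still between calls to the robot, and variables do not carry over. Pictures are saved under pics/ and viewed, about 8 in all and at most 12, crops included, and the job is handed in when it is done.

```bash
mkdir -p pics
python3 - <<'E'
from workcell import bot
import cv2,numpy as np
for n in("scene","side"):
    cv2.imwrite(f"pics/{n}0.png",bot.camera(n)); m=bot.camera_model(n); print(n,np.round(m["K"],1).tolist(),np.round(m["T"],3).tolist())
o=bot.get_obs();print(o["clock"],o["eef_pos"],o["tool_rot"],o["grip_width"],bot.tip_extent)
E
```

```text
scene [[441.9, 0.0, 320.7], [0.0, 441.9, 200.0], [0.0, 0.0, 1.0]] [[-0.555, 0.506, -0.66, 1.446], [0.832, 0.323, -0.452, 0.562], [-0.016, -0.8, -0.6, 0.865], [0.0, 0.0, 0.0, 1.0]]
side [[518.2, 0.0, 318.8], [0.0, 518.2, 199.9], [0.0, 0.0, 1.0]] [[-0.799, -0.376, 0.47, -0.106], [-0.602, 0.498, -0.624, 0.884], [0.0, -0.782, -0.624, 1.025], [0.0, 0.0, 0.0, 1.0]]
0.1 [ 0.2103888  -0.45298233  0.23850967] [ 9.76460540e-01  2.15694071e-01 -2.00515244e-04 -9.16869918e-04] 0.08564841997173492 0.008
```

View pics/scene0.png

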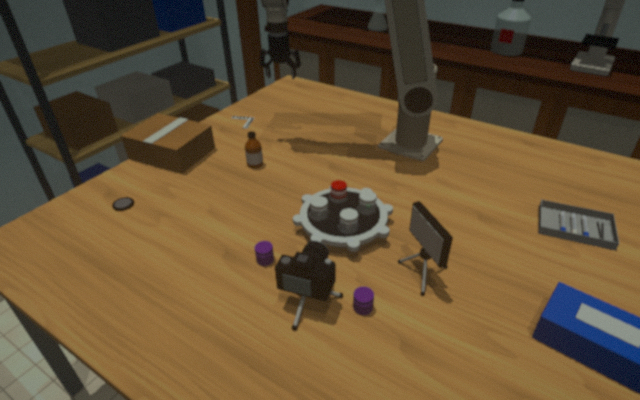

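View pics/side0.png

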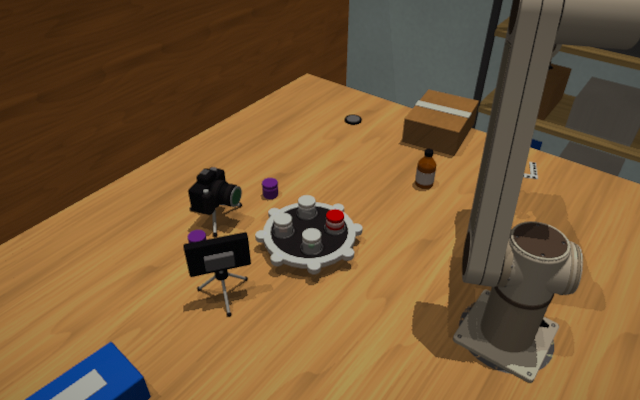

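```bash
cat > h.py <<'E'
from workcell import bot
import cv2,numpy as np
from scipy.optimize import least_squares
def ray(n,p,z,m=None):
    m=m or bot.camera_model(n);K,T=np.array(m["K"]),np.array(m["T"])
    p=np.atleast_2d(np.array(p,float));d=np.c_[p,np.ones(len(p))]@np.linalg.inv(K).T@T[:3,:3].T
    o=T[:3,3];return o+d*((z-o[2])/d[:,2])[:,None]
def proj(n,P):
    m=bot.camera_model(n);T=np.linalg.inv(m["T"]);q=(np.atleast_2d(P)@T[:3,:3].T+T[:3,3])@np.array(m["K"]).T
    return q[:,:2]/q[:,2:]
def red(im):
    h=cv2.cvtColor(im,cv2.COLOR_BGR2HSV);return ((h[...,0]<6)|(h[...,0]>174))&(h[...,1]>200)&(h[...,2]>140)
def blobs(m,amin=20):
    n,l,s,c=cv2.connectedComponentsWithStats(m.astype(np.uint8));return [(c[i],s[i]) for i in range(1,n) if s[i,4]>=amin]
def white(im):
    h=cv2.cvtColor(im,cv2.COLOR_BGR2HSV);return ((h[...,1]<60)&(h[...,2]>110))
E
python3 - <<'E'
from h import *
box={"scene":(285,170,405,260),"side":(250,185,370,285)}
for n in box:
    im=cv2.imread(f"pics/{n}0.png");x0,y0,x1,y1=box[n];c=im[y0:y1,x0:x1]
    for b,s in blobs(red(c)): print(n,"red",b+[x0,y0],s,ray(n,b+[x0,y0],.104).round(3))
    w=white(c); 
    for b,s in blobs(w): print(n,"white",(b+[x0,y0]).round(1),s)
    # rim outer contour
    k,_=cv2.findContours(w.astype(np.uint8),cv2.RETR_EXTERNAL,cv2.CHAIN_APPROX_NONE)
    k=max(k,key=lambda a:cv2.boundingRect(a)[2])[:,0]+[x0,y0]
    P=ray(n,k,.052)[:,:2]; (cx,cy),r=cv2.minEnclosingCircle(P.astype(np.float32)); print("encl",cx,cy,r)
    d=P-[cx,cy];R=np.hypot(*d.T);a=np.arctan2(d[:,1],d[:,0])
    s=R>.138; print("lobephase",np.degrees(np.angle(np.sum(np.exp(8j*a[s])))/8), "std R",R.min())
a=cv2.resize(cv2.imread("pics/side0.png")[150:290,180:380],None,fx=4,fy=4,interpolation=2)
cv2.imwrite("pics/side0c.png",a)
a=cv2.resize(cv2.imread("pics/scene0.png")[165:335,240:440],None,fx=3.5,fy=3.5,interpolation=2)
cv2.imwrite("pics/scene0c.png",a)
E
```

```text
scene red [338.52173913 184.        ] [48 11 13  7 46] [[ 0.513 -0.011  0.104]]
scene white [342.9 217.1] [   8   18  100   60 1621]
scene white [348.6 213.8] [ 55  38  18  12 164]
encl 0.5682645440101624 0.03864269331097603 0.15053968131542206
lobephase -1.7193704792345883 std R 0.06682469747615892
side red [334.75912409 214.59124088] [ 77  25  17  10 137] [[ 0.514 -0.013  0.104]]
side white [306.  234.4] [   5   10  107   75 1977]
side white [311.1 234.1] [ 52  43  19  13 199]
encl 0.5706369876861572 0.031182585284113884 0.1562458574771881
lobephase -2.3555806643376185 std R 0.06484330521510094
```

View pics/side0c.png

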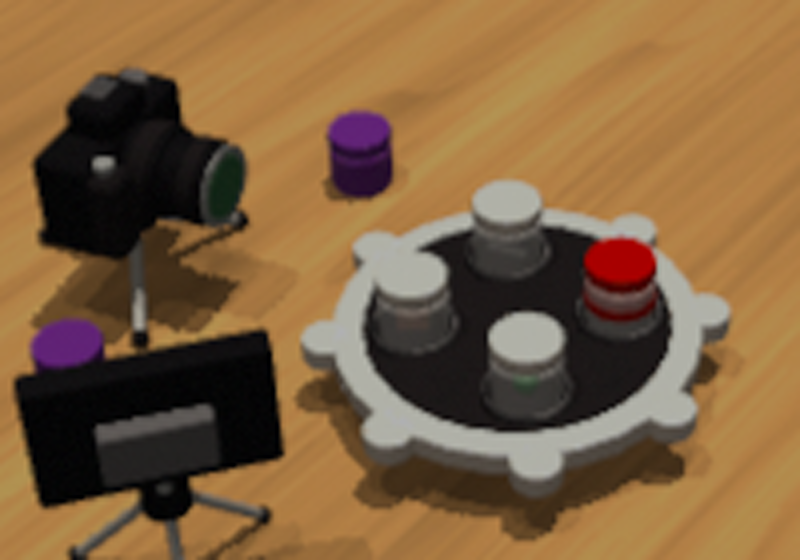

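View pics/scene0c.png

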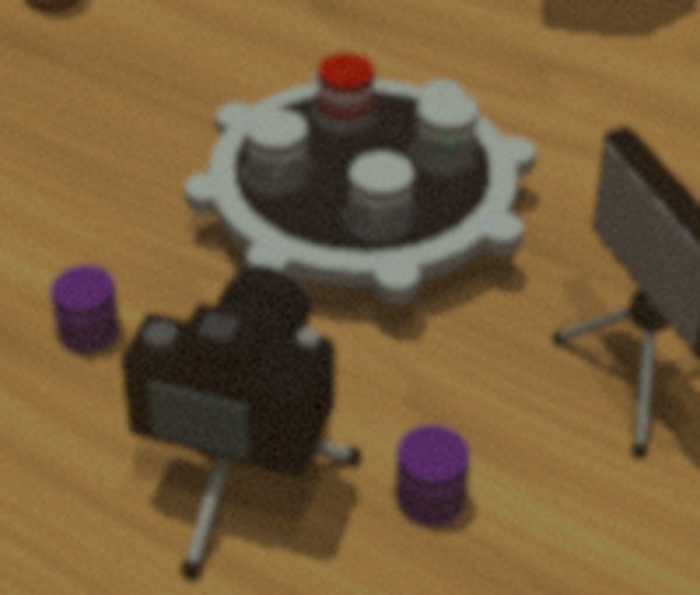

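Run:
```python
from h import *
S=lambda a:np.array(a)/4+[180,150]
C=lambda a:np.array(a)/3.5+[240,165]
L=np.r_[ray("side",S([(378,248),(635,230),(712,308),(675,408),(537,462),(385,430),(322,338)]),.052)[:,:2],ray("scene",C([(235,113),(202,188),(268,252),(400,275),(503,228),(520,150),(440,88)]),.052)[:,:2]]
def f(p):
    d=L-p[:2];a=np.arctan2(d[:,1],d[:,0])-p[2];a=p[2]+np.round(a/(np.pi/4))*np.pi/4
    return (L-p[:2]-.133*np.c_[np.cos(a),np.sin(a)]).ravel()
r=least_squares(f,[.569,.034,0]);p=r.x;print(p[:2],np.degrees(p[2]),(r.fun.reshape(-1,2)*1000).round(1).tolist())
J=[ray("side",S([(507,197),(412,275),(526,335),(620,260)]),.104),ray("scene",C([(276,130),(381,170),(447,108),(346,70)]),.104)]
for j in J:
    d=j[:,:2]-p[:2];print(j.round(3).tolist(),np.hypot(*d.T).round(3),np.degrees(np.arctan2(d[:,1],d[:,0])).round(1))
    print("jar centroid",j.mean(0))
l=ray("side",S([(224,184)]),.105)[0];d=l[:2]-p[:2];print("lens",l,np.hypot(*d),np.degrees(np.arctan2(d[1],d[0])))
for n,pts in(("side",S([(360,130)])),("scene",C([(85,285),(433,450)]))):print("purple",ray(n,pts,.05).round(3).tolist())
print("lamp top", ray("side",S([(20,375),(265,335)]),.19).round(3).tolist(),ray("scene",C([(622,132)]),.19))
print("lampfoot",ray("scene",C([(560,338),(640,448)]),.0).round(3).tolist(),"camfeet",ray("scene",C([(190,570),(352,457)]),.0).round(3).tolist(),ray("side",S([(240,218),(138,338)]),0).round(3).tolist(),"bottle",ray("scene",[(255,165)],0),"feet lamp side",ray("side",S([(265,513)]),0))
```

```text
[0.56596422 0.03895698] -1.662494823804802 [[-1.9, -1.9], [-3.2, -2.9], [-3.8, -6.5], [-3.7, -2.9], [-2.0, -0.5], [0.8, 0.5], [1.5, 0.2], [0.2, 0.3], [5.5, 1.2], [0.2, -0.8], [3.3, 5.0], [3.8, 4.6], [0.3, 6.3], [-1.0, -2.4]]
[[0.618, -0.02, 0.104], [0.617, 0.086, 0.104], [0.518, 0.088, 0.104], [0.513, -0.012, 0.104]] [0.078 0.07  0.068 0.073] [ -48.6   43.   134.7 -136.3]
jar centroid [0.56631815 0.03558694 0.104     ]
[[0.62, -0.01, 0.104], [0.619, 0.089, 0.104], [0.519, 0.093, 0.104], [0.517, -0.007, 0.104]] [0.073 0.072 0.071 0.067] [ -42.3   43.3  131.4 -136.9]
jar centroid [0.56855113 0.04098163 0.104     ]
lens [0.78846846 0.09180233 0.105     ] 0.22869361476619504 13.36036336084146
purple [[0.805, -0.07, 0.05]]
purple [[0.805, -0.065, 0.05], [0.804, 0.242, 0.05]]
lamp top [[0.674, 0.367, 0.19], [0.584, 0.256, 0.19]] [[0.58173438 0.26530271 0.19      ]]
lampfoot [[0.611, 0.25, 0.0], [0.682, 0.347, 0.0]] camfeet [[0.946, 0.137, 0.0], [0.802, 0.176, -0.0]] [[0.85, 0.025, 0.0], [0.813, 0.171, 0.0]] bottle [[ 0.44575951 -0.41159376  0.        ]] feet lamp side [[0.61976411 0.24167493 0.        ]]
```

```bash
python3 -m jog '[[[0.0,0.03,0,0,0,-7,255],[0.01,0.06,0,0,0,-14,255]]]'; python3 -c "
from workcell import bot;o=bot.get_obs();print(o['joint_pos'],o['tool_rot'],bot.tip_extent)"
```

```text
clock: 0.27
eef_pos: [0.2195, -0.3932, 0.2382]
tool_rot: [0.996, 0.091, -0.001, -0.001]
ft_force: [0.8, 0.7, 0.4]
grip_width: 0.0637
[-1.06141127e+00  1.44758497e-01 -1.17599337e-01  1.31084577e+00
 -4.78322417e-04  1.89880617e+00] [ 9.95889921e-01  9.05635680e-02 -7.07865348e-04 -1.00242920e-03] 0.008
```

```bash
python3 -m jog '[[[0.018,0.035,0,0,0,6,255],[0.036,0.07,0,0,0,12,255],[0.054,0.105,0,0,0,18,255],[0.072,0.14,0,0,0,24,255],[0.09,0.175,0,0,0,30,255],[0.108,0.21,0,0,0,36,255],[0.126,0.245,0,0,0,42,255],[0.144,0.28,0,0,0,48,255],[0.162,0.315,0,0,0,54,255],[0.18,0.35,0,0,0,60,255]]]'
python3 -m jog '[[[0.018,0.035,0,0,0,6,255],[0.036,0.07,0,0,0,12,255],[0.054,0.105,0,0,0,18,255],[0.072,0.14,0,0,0,24,255],[0.09,0.175,0,0,0,30,255],[0.108,0.21,0,0,0,36,255],[0.114,0.219,0,0,0,40,255],[0.114,0.219,-0.03,0,0,40,255],[0.114,0.219,-0.06,0,0,40,255],[0.114,0.219,-0.09,0,0,40,255]]]'
python3 - <<'E'
from h import *
o=bot.get_obs();t=np.array(o['eef_pos']);R=__import__('scipy.spatial.transform',fromlist=['x']).Rotation.from_quat(o['tool_rot']).as_matrix()
print(t,o['joint_pos'],np.degrees(np.arctan2(R[1,0],R[0,0])),o['ft_force'])
ims=[]
for n,(x0,y0) in(("side",(220,110)),("scene",(265,130))):
    ims.append(cv2.resize(bot.camera(n)[y0:y0+175,x0:x0+160],None,fx=2.5,fy=2.5,interpolation=2))
cv2.imwrite("pics/p1.png",np.hstack(ims))
E
```

```text
clock: 1.1
eef_pos: [0.4008, -0.0415, 0.2392]
tool_rot: [0.813, 0.582, -0.0, -0.0]
ft_force: [0.7, -0.2, -0.5]
grip_width: 0.0001
clock: 1.93
eef_pos: [0.5147, 0.1762, 0.148]
tool_rot: [0.567, 0.824, 0.0, 0.0]
ft_force: [0.4, -0.6, 0.2]
grip_width: -0.0001
[0.51468853 0.17621586 0.14800326] [ 3.29889600e-01  3.81669385e-01 -4.19608779e-02  1.14668940e+00
 -4.57018752e-05  1.53449175e+00] 110.98137940561087 [ 0.43716443 -0.59935103  0.20761305]
```

View pics/p1.png

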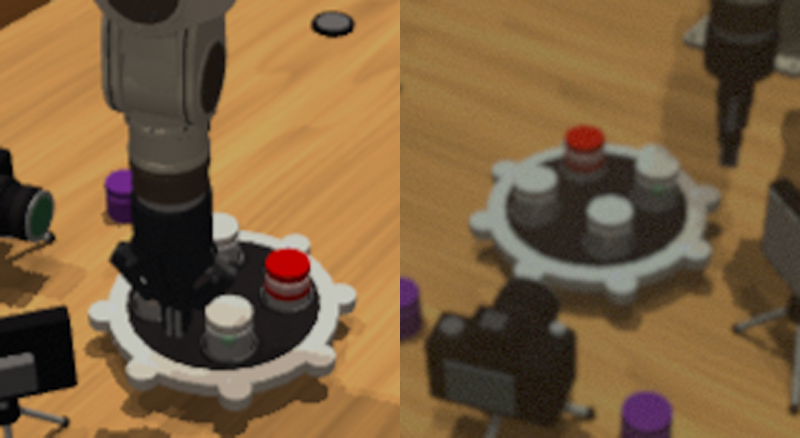

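```bash
python3 -m jog '[[[0,0,-0.03,0,0,0,255],[0,0,-0.055,0,0,0,255],[0,0,-0.065,0,0,0,255],[0,0,-0.075,0,0,0,255],[0,0,-0.085,0,0,0,255],[0,0,-0.093,0,0,0,255],[0,0,-0.1,0,0,0,255],[0,0,-0.1,0,0,0,255]]]'
python3 - <<'E'
from h import *
ims=[]
for n,(x0,y0) in(("side",(220,110)),("scene",(265,130))):
    ims.append(cv2.resize(bot.camera(n)[y0:y0+175,x0:x0+160],None,fx=2.5,fy=2.5,interpolation=2))
cv2.imwrite("pics/p2.png",np.hstack(ims))
# planned arc
c=np.array([.567,.038]);t=np.array(bot.get_obs()['eef_pos'])[:2];d=t-c;a0=np.degrees(np.arctan2(d[1],d[0]));print(a0,np.hypot(*d))
for k in range(0,176,20):
    P=[(np.array([np.cos(np.radians(a)),np.sin(np.radians(a))])*.148) for a in (a0+k+np.arange(0,21,2))]
    print(k,[(p-P[0]).round(4).tolist() for p in P[1:]])
E
```

```text
clock: 2.7
eef_pos: [0.5142, 0.1753, 0.0485]
tool_rot: [0.567, 0.824, -0.001, -0.0]
ft_force: [-0.8, 0.5, -0.0]
grip_width: -0.0003
110.78168060605377 0.14715325942682728
0 [[-0.0048, -0.0019], [-0.0095, -0.004], [-0.0142, -0.0062], [-0.0187, -0.0087], [-0.0232, -0.0112], [-0.0276, -0.0139], [-0.0319, -0.0168], [-0.0361, -0.0198], [-0.0402, -0.023], [-0.0442, -0.0263]]
20 [[-0.0039, -0.0034], [-0.0076, -0.007], [-0.0112, -0.0107], [-0.0147, -0.0145], [-0.018, -0.0185], [-0.0212, -0.0225], [-0.0242, -0.0267], [-0.0271, -0.031], [-0.0299, -0.0354], [-0.0325, -0.0398]]
40 [[-0.0024, -0.0046], [-0.0047, -0.0092], [-0.0068, -0.0139], [-0.0088, -0.0187], [-0.0106, -0.0235], [-0.0122, -0.0284], [-0.0136, -0.0334], [-0.0149, -0.0384], [-0.016, -0.0435], [-0.0169, -0.0485]]
60 [[-0.0007, -0.0051], [-0.0013, -0.0102], [-0.0017, -0.0154], [-0.0019, -0.0206], [-0.0019, -0.0257], [-0.0017, -0.0309], [-0.0014, -0.036], [-0.0009, -0.0412], [-0.0002, -0.0463], [0.0007, -0.0514]]
80 [[0.0011, -0.0051], [0.0023, -0.0101], [0.0037, -0.015], [0.0053, -0.02], [0.007, -0.0248], [0.0089, -0.0296], [0.011, -0.0343], [0.0133, -0.039], [0.0157, -0.0436], [0.0182, -0.0481]]
100 [[0.0027, -0.0044], [0.0056, -0.0087], [0.0086, -0.0129], [0.0118, -0.017], [0.0151, -0.0209], [0.0185, -0.0248], [0.0221, -0.0285], [0.0258, -0.0321], [0.0296, -0.0356], [0.0336, -0.0389]]
120 [[0.0041, -0.0032], [0.0082, -0.0062], [0.0125, -0.0092], [0.0169, -0.0119], [0.0213, -0.0145], [0.0259, -0.017], [0.0305, -0.0192], [0.0352, -0.0214], [0.04, -0.0233], [0.0449, -0.0251]]
140 [[0.0049, -0.0016], [0.0099, -0.0031], [0.0149, -0.0043], [0.0199, -0.0054], [0.025, -0.0063], [0.0301, -0.0071], [0.0353, -0.0076], [0.0404, -0.008], [0.0456, -0.0082], [0.0507, -0.0082]]
160 [[0.0052, 0.0002], [0.0103, 0.0005], [0.0155, 0.001], [0.0206, 0.0017], [0.0257, 0.0026], [0.0307, 0.0037], [0.0357, 0.0049], [0.0407, 0.0063], [0.0456, 0.0079], [0.0505, 0.0096]]
```

View pics/p2.png

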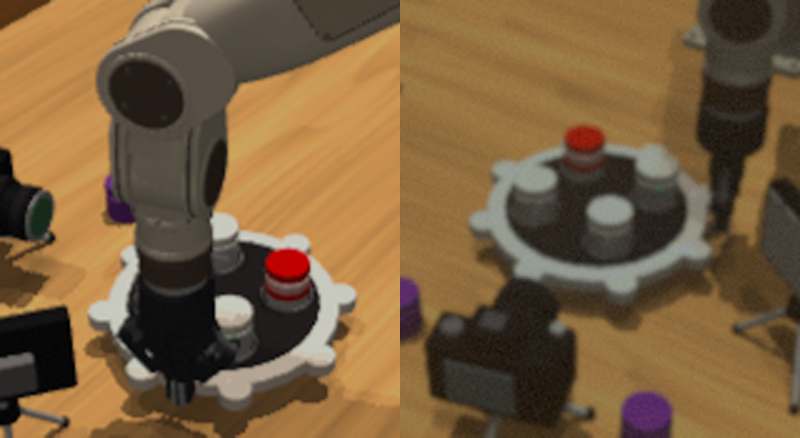

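```bash
python3 -m jog '[[[-0.0048,-0.0019,0,0,0,2,255],[-0.0095,-0.004,0,0,0,4,255],[-0.0142,-0.0062,0,0,0,6,255],[-0.0187,-0.0087,0,0,0,8,255],[-0.0232,-0.0112,0,0,0,10,255],[-0.0276,-0.0139,0,0,0,12,255],[-0.0319,-0.0168,0,0,0,14,255],[-0.0361,-0.0198,0,0,0,16,255],[-0.0402,-0.023,0,0,0,18,255],[-0.0442,-0.0263,0,0,0,20,255]]]'
python3 - <<'E'
from h import *
print(np.array(bot.get_obs()['ft_force']).round(1))
for n,(x0,y0,x1,y1) in(("side",(250,185,370,285)),("scene",(285,170,405,260))):
    for b,s in blobs(red(bot.camera(n)[y0:y1,x0:x1])):
        d=ray(n,b+[x0,y0],.104)[0,:2]-[.567,.038];print(n,s[4],np.hypot(*d).round(3),np.degrees(np.arctan2(d[1],d[0])).round(1))
E
```

```text
clock: 3.63
eef_pos: [0.4711, 0.1497, 0.0504]
tool_rot: [0.414, 0.91, 0.001, 0.001]
ft_force: [0.5, 1.0, -0.7]
grip_width: -0.0001
[ 0.5  1.  -0.7]
side 140 0.073 -128.3
scene 63 0.072 -127.6
```

```bash
python3 -m jog '[[[-0.0039,-0.0034,-0.001,0,0,2,255],[-0.0076,-0.007,-0.001,0,0,4,255],[-0.0112,-0.0107,-0.001,0,0,6,255],[-0.0147,-0.0145,-0.001,0,0,8,255],[-0.018,-0.0185,-0.001,0,0,10,255],[-0.0212,-0.0225,-0.001,0,0,12,255],[-0.0242,-0.0267,-0.001,0,0,14,255],[-0.0271,-0.031,-0.001,0,0,16,255],[-0.0299,-0.0354,-0.001,0,0,18,255],[-0.0325,-0.0398,-0.001,0,0,20,255]]]'
python3 -m jog '[[[-0.0024,-0.0046,0,0,0,2,255],[-0.0047,-0.0092,0,0,0,4,255],[-0.0068,-0.0139,0,0,0,6,255],[-0.0088,-0.0187,0,0,0,8,255],[-0.0106,-0.0235,0,0,0,10,255],[-0.0122,-0.0284,0,0,0,12,255],[-0.0136,-0.0334,0,0,0,14,255],[-0.0149,-0.0384,0,0,0,16,255],[-0.016,-0.0435,0,0,0,18,255],[-0.0169,-0.0485,0,0,0,20,255]]]'
cat > st.py <<'E'
from h import *
import sys
o=bot.get_obs();t=np.array(o['eef_pos']);d=t[:2]-[.567,.038];q=o['tool_rot']
print("tcp",t.round(4),"az",np.degrees(np.arctan2(d[1],d[0])).round(1),"R",np.hypot(*d).round(4),"yaw",np.degrees(2*np.arctan2(q[1],q[0])).round(1),np.array(o['ft_force']).round(1),"q",np.degrees(o['joint_pos']).round(0))
for n,(x0,y0,x1,y1) in(("side",(250,185,370,285)),("scene",(285,170,405,260))):
    im=bot.camera(n)
    if len(sys.argv)>1: cv2.imwrite(f"pics/{sys.argv[1]}_{n}.png",im)
    for b,s in blobs(red(im[y0:y1,x0:x1])):
        d=ray(n,b+[x0,y0],.104)[0,:2]-[.567,.038];print(n,s[4],np.hypot(*d).round(3),np.degrees(np.arctan2(d[1],d[0])).round(1))
E
python3 st.py
```

```text
clock: 4.57
eef_pos: [0.4389, 0.1099, 0.0492]
tool_rot: [0.251, 0.968, 0.001, 0.001]
ft_force: [-0.2, 1.8, 0.6]
grip_width: -0.0
clock: 5.4
eef_pos: [0.4217, 0.0611, 0.0491]
tool_rot: [0.079, 0.997, 0.0, 0.001]
ft_force: [0.0, 1.1, 1.4]
grip_width: -0.0001
tcp [0.4217 0.0611 0.0491] az 171.0 R 0.1471 yaw 171.0 [0.  1.1 1.4] q [  8.  16. -28.  46.   0.  17.]
side 133 0.074 -87.7
scene 71 0.072 -86.3
```

Pushing cleanly (1–2 N). Carry on.

```bash
python3 -m jog '[[[-0.0007,-0.0051,0,0,0,2,255],[-0.0013,-0.0102,0,0,0,4,255],[-0.0017,-0.0154,0,0,0,6,255],[-0.0019,-0.0206,0,0,0,8,255],[-0.0019,-0.0257,0,0,0,10,255],[-0.0017,-0.0309,0,0,0,12,255],[-0.0014,-0.036,0,0,0,14,255],[-0.0009,-0.0412,0,0,0,16,255],[-0.0002,-0.0463,0,0,0,18,255],[0.0007,-0.0514,0,0,0,20,255]]]'
python3 -m jog '[[[0.0011,-0.0051,0,0,0,2,255],[0.0023,-0.0101,0,0,0,4,255],[0.0037,-0.015,0,0,0,6,255],[0.0053,-0.02,0,0,0,8,255],[0.007,-0.0248,0,0,0,10,255],[0.0089,-0.0296,0,0,0,12,255],[0.011,-0.0343,0,0,0,14,255],[0.0133,-0.039,0,0,0,16,255],[0.0157,-0.0436,0,0,0,18,255],[0.0182,-0.0481,0,0,0,20,255]]]'
python3 st.py
```

```text
clock: 6.33
eef_pos: [0.4225, 0.0098, 0.0487]
tool_rot: [-0.095, 0.995, 0.0, 0.001]
ft_force: [0.3, 0.6, -0.1]
grip_width: 0.0001
clock: 7.17
eef_pos: [0.4406, -0.0384, 0.0486]
tool_rot: [-0.267, 0.964, 0.0, 0.0]
ft_force: [-0.3, 1.2, 0.1]
grip_width: 0.0001
tcp [ 0.4406 -0.0384  0.0486] az -148.9 R 0.1477 yaw 210.9 [-0.3  1.2  0.1] q [ -5.  18. -26.  46.   0. -36.]
side 128 0.072 -47.8
scene 78 0.071 -45.4
```

```bash
python3 -m jog '[[[0.0027,-0.0044,0,0,0,2,255],[0.0056,-0.0087,0,0,0,4,255],[0.0086,-0.0129,0,0,0,6,255],[0.0118,-0.017,0,0,0,8,255],[0.0151,-0.0209,0,0,0,10,255],[0.0185,-0.0248,0,0,0,12,255],[0.0221,-0.0285,0,0,0,14,255],[0.0258,-0.0321,0,0,0,16,255],[0.0296,-0.0356,0,0,0,18,255],[0.0336,-0.0389,0,0,0,20,255]]]'
python3 -m jog '[[[0.0041,-0.0032,0,0,0,2,255],[0.0082,-0.0062,0,0,0,4,255],[0.0125,-0.0092,0,0,0,6,255],[0.0169,-0.0119,0,0,0,8,255],[0.0213,-0.0145,0,0,0,10,255],[0.0259,-0.017,0,0,0,12,255],[0.0305,-0.0192,0,0,0,14,255],[0.0352,-0.0214,0,0,0,16,255],[0.0376,-0.0224,0,0,0,17,255],[0.0376,-0.0224,0,0,0,17,255]]]'
python3 st.py s2
```

```text
clock: 8.1
eef_pos: [0.4733, -0.0772, 0.0483]
tool_rot: [-0.43, 0.903, 0.0, -0.0]
ft_force: [-0.3, 0.0, 0.7]
grip_width: 0.0001
clock: 8.93
eef_pos: [0.5117, -0.0998, 0.0484]
tool_rot: [-0.558, 0.83, -0.0, 0.0]
ft_force: [-0.6, -0.6, 0.1]
grip_width: -0.0001
tcp [ 0.5117 -0.0998  0.0484] az -111.9 R 0.1485 yaw 247.9 [-0.6 -0.6  0.1] q [-11.  26. -14.  51.  -0. -79.]
side 132 0.072 -10.5
scene 89 0.072 -8.9
```

Run:
```python
import cv2
a=cv2.resize(cv2.imread("pics/s2_side.png")[150:290,180:380],None,fx=4,fy=4,interpolation=2)
cv2.imwrite("pics/s2c.png",a)
```

```text
(no output)
```

View pics/s2c.png

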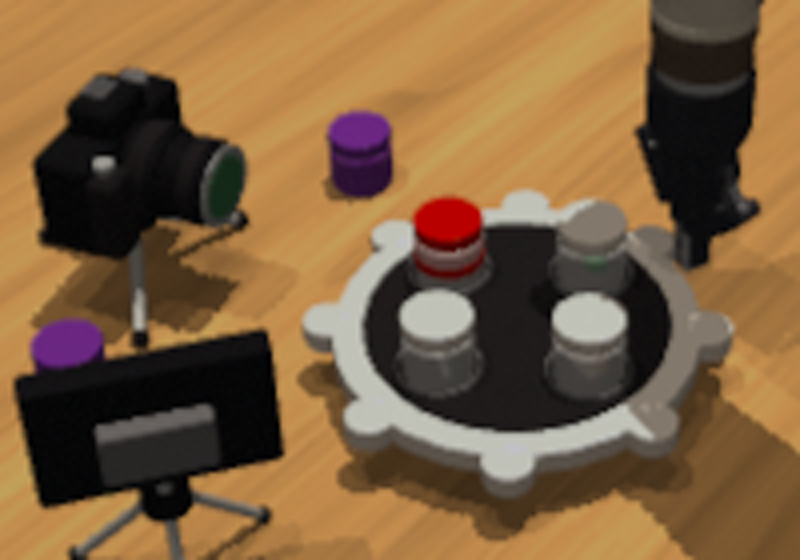

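```bash
cat > fit.py <<'E'
from h import *
S=lambda a:np.array(a)/4+[180,150]
def go(px,lids):
    L=ray("side",S(px),.052)[:,:2]
    def f(p):
        d=L-p[:2];a=np.arctan2(d[:,1],d[:,0])-p[2];a=p[2]+np.round(a/(np.pi/4))*np.pi/4
        return (L-p[:2]-.133*np.c_[np.cos(a),np.sin(a)]).ravel()
    r=least_squares(f,[.567,.038,np.radians(-10)]);p=r.x
    print("centre",p[:2],"phase",np.degrees(p[2]),(r.fun.reshape(-1,2)*1000).round(1).tolist())
    J=ray("side",S(lids),.104)[:,:2];c=J.mean(0)
    for q in (c,p[:2]):
        d=J-q;print("lids about",q.round(4),np.hypot(*d.T).round(3),np.degrees(np.arctan2(d[:,1],d[:,0])).round(1))
    im=cv2.imread("pics/side0.png")[180:215,225:245];h=cv2.cvtColor(im,cv2.COLOR_BGR2HSV)
    g=(h[...,0]>40)&(h[...,0]<90)&(h[...,1]>70)&(h[...,2]>30)
    l=[ray("side",b+[225,180],.105)[0,:2] for b,s in blobs(g)]+[ray("side",S([(224,184)]),.105)[0,:2]]
    for v in l:
      for q in (c,p[:2]): print("lens",v.round(4),np.degrees(np.arctan2(*(v-q)[::-1])).round(2))
E
python3 - <<'E'
from fit import *
go([(393,236),(525,203),(655,241),(712,334),(655,424),(507,466),(368,418),(323,324)],[(448,222),(592,224),(590,318),(437,316)])
E
```

```text
centre [0.56355848 0.03889804] phase -9.864976958630988 [[2.6, -0.0], [3.2, -3.4], [-0.9, -3.3], [-4.5, 1.5], [-1.1, -1.3], [-1.0, 2.0], [0.6, 0.7], [1.1, 3.7]]
lids about [0.5639 0.0382] [0.07  0.071 0.071 0.071] [  -8.8 -100.1  171.4   79.8]
lids about [0.5636 0.0389] [0.071 0.072 0.07  0.071] [ -9.3 -99.8 172.   79.4]
lens [0.7879 0.0932] 13.8
lens [0.7879 0.0932] 13.61
lens [0.7885 0.0918] 13.43
lens [0.7885 0.0918] 13.24
```

```bash
python3 -m jog '[[[0.0048,-0.0019,0,0,0,2,255],[0.0097,-0.0035,0,0,0,4,255],[0.0147,-0.005,0,0,0,6,255],[0.0196,-0.0064,0,0,0,8,255],[0.0247,-0.0075,0,0,0,10,255],[0.0298,-0.0085,0,0,0,12,255],[0.0324,-0.0089,0,0,0,13,255],[0.0349,-0.0093,0,0,0,14,255],[0.0375,-0.0096,0,0,0,15,255],[0.04,-0.0099,0,0,0,16,255]]]'
python3 -m jog '[[[0.0026,-0.0003,0,0,0,1,255],[0.0051,-0.0005,0,0,0,2,255],[0.0077,-0.0006,0,0,0,3,255],[0.009,-0.0007,0,0,0,3.5,255],[0.009,-0.0007,0,0,0,3.5,255],[0.009,-0.0007,0,0,0,3.5,255]]]'
python3 st.py s3;python3 - <<'E'
import cv2
a=cv2.resize(cv2.imread("pics/s3_side.png")[150:290,180:380],None,fx=4,fy=4,interpolation=2)
cv2.imwrite("pics/s3c.png",a)
E
```

```text
clock: 9.87
eef_pos: [0.5509, -0.1097, 0.0482]
tool_rot: [-0.669, 0.743, 0.0, -0.0]
ft_force: [-0.5, -0.1, -0.1]
grip_width: 0.0001
clock: 10.37
eef_pos: [0.5603, -0.1105, 0.0483]
tool_rot: [-0.691, 0.723, -0.0, 0.0]
ft_force: [0.1, -0.5, -0.1]
grip_width: 0.0001
tcp [ 0.5603 -0.1105  0.0483] az -92.6 R 0.1486 yaw 267.4 [ 0.1 -0.5 -0.1] q [-11.  30.  -5.  54.  -0. -99.]
side 137 0.072 8.4
scene 93 0.072 9.9
```

View pics/s3c.png

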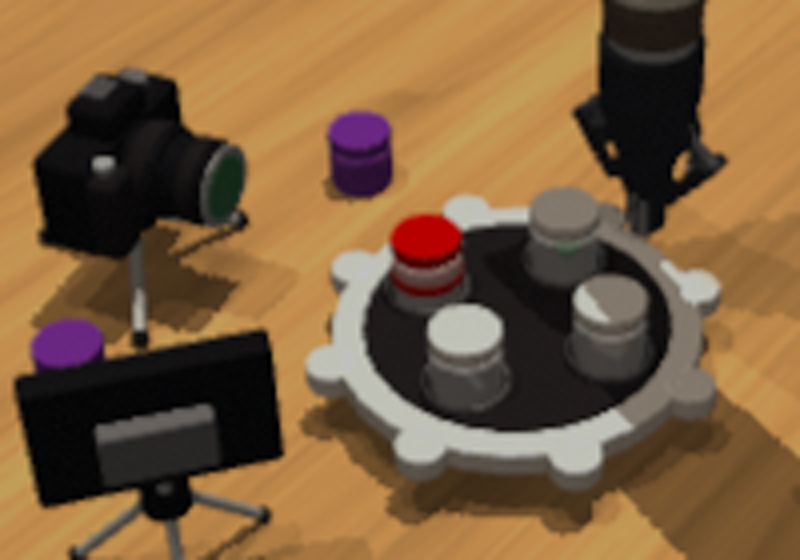

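Run:
```python
from fit import *
go([(352,270),(467,211),(700,289),(690,391),(578,459),(420,447),(328,367)],[(427,237),(565,210),(611,299),(465,330)])
```

```text
centre [0.56283073 0.03989019] phase 9.310195386975947 [[1.7, 1.8], [1.2, -1.9], [-1.7, -2.6], [-1.1, 2.0], [-1.8, -0.5], [0.8, -0.7], [0.8, 1.9]]
lids about [0.5644 0.0372] [0.071 0.071 0.071 0.072] [   9.5  -80.7 -170.    99.2]
lids about [0.5628 0.0399] [0.072 0.074 0.07  0.069] [   7.2  -79.9 -167.6   98.2]
lens [0.7879 0.0932] 14.06
lens [0.7879 0.0932] 13.33
lens [0.7885 0.0918] 13.69
lens [0.7885 0.0918] 12.96
```

```bash
python3 -m jog '[[[0.0013,0,0,0,0,0.5,255],[0.0026,-0.0001,0,0,0,1,255],[0.0039,-0.0001,0,0,0,1.5,255],[0.0052,-0.0001,0,0,0,2,255],[0.0065,-0.0001,0,0,0,2.5,255],[0.0078,-0.0001,0,0,0,3,255],[0.0091,-0.0001,0,0,0,3.5,255],[0.0104,-0.0001,0,0,0,4,255],[0.0104,-0.0001,0,0,0,4,255],[0.0104,-0.0001,0,0,0,4,255]]]'
python3 st.py s4
```

```text
clock: 11.3
eef_pos: [0.5708, -0.1106, 0.0483]
tool_rot: [0.716, -0.698, 0.0, -0.0]
ft_force: [0.5, 0.0, 0.3]
grip_width: -0.0002
tcp [ 0.5708 -0.1106  0.0483] az -88.6 R 0.1486 yaw -88.6 [0.5 0.  0.3] q [ -11.   31.   -4.   55.    0. -102.]
side 137 0.072 12.8
scene 96 0.072 14.4
```

```bash
python3 -m jog '[[[-0.004,0,0,0,0,0,255],[-0.008,-0.004,0,0,0,0,255],[-0.008,-0.02,0,0,0,0,255],[-0.008,-0.04,0,0,0,0,255],[-0.008,-0.05,0.03,0,0,0,255],[-0.008,-0.05,0.07,0,0,0,255],[-0.008,-0.05,0.11,0,0,0,255],[-0.008,-0.05,0.15,0,0,0,255],[-0.008,-0.05,0.19,0,0,0,255],[-0.008,-0.05,0.23,0,0,0,255]]]'
python3 st.py s5
python3 - <<'E'
from h import *
m=bot.camera_model("wrist");T=np.array(m["T"]);print(T.round(3).tolist(),np.array(m["K"]).round(0).tolist())
print(proj("wrist",[[.567,.038,.054],[.64,.055,.104],[.788,.093,.105],[.87,.111,.15]]).round(0).tolist())
E
```

```text
clock: 12.23
eef_pos: [0.5616, -0.1608, 0.2805]
tool_rot: [0.716, -0.698, 0.0, -0.0]
ft_force: [1.7, -0.3, 0.7]
grip_width: -0.0005
tcp [ 0.5616 -0.1608  0.2805] az -91.6 R 0.1989 yaw -88.6 [ 1.7 -0.3  0.7] q [ -16.   23.   19.   86.   -0. -107.]
side 135 0.072 12.4
scene 78 0.072 15.2
[[-1.0, -0.026, 0.007, 0.565], [-0.024, 0.966, 0.259, -0.228], [-0.014, 0.259, -0.966, 0.423], [0.0, 0.0, 0.0, 1.0]] [[287.0, 0.0, 313.0], [0.0, 287.0, 204.0], [0.0, 0.0, 1.0]]
[[311.0, 313.0], [255.0, 346.0], [147.0, 367.0], [62.0, 406.0]]
```

```bash
python3 -m jog '[[[0.02,0.025,0.01,0,0,0,255],[0.04,0.05,0.02,0,0,0,255],[0.06,0.08,0.03,0,0,0,255],[0.06,0.08,0.03,0,0,0,255],[0.06,0.08,0.03,0,0,0,255]]]'
python3 - <<'E'
from h import *
print(proj("wrist",[[.567,.038,.054],[.64,.055,.104],[.788,.093,.105],[.87,.111,.15]]).round(0).tolist())
im=bot.camera("wrist");cv2.imwrite("pics/w.png",im)
for b,s in blobs(red(im)):print(b,s,ray("wrist",b,.104))
E
```

```text
clock: 12.75
eef_pos: [0.6232, -0.0791, 0.3078]
tool_rot: [0.717, -0.697, 0.0, 0.0]
ft_force: [-0.1, -0.5, 0.0]
grip_width: -0.0002
[[349.0, 256.0], [298.0, 283.0], [187.0, 306.0], [105.0, 339.0]]
```

View pics/w.png

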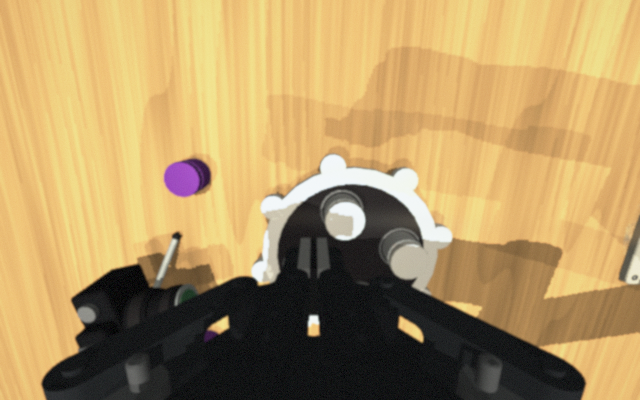

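```bash
python3 -m jog '[[[0.01,0.035,0,0,0,0,255],[0.02,0.07,0,0,0,0,255],[0.03,0.105,0.01,0,0,0,255],[0.04,0.13,0.02,0,0,0,255],[0.04,0.13,0.02,0,0,0,255],[0.04,0.13,0.02,0,0,0,255]]]'
python3 - <<'E'
from h import *
im=bot.camera("wrist");cv2.imwrite("pics/w2.png",im)
print(proj("wrist",[[.567,.038,.054],[.64,.055,.104],[.788,.093,.105],[.87,.111,.15]]).round(0).tolist())
for b,s in blobs(red(im)):print(b,s,ray("wrist",b,.104))
E
```

```text
clock: 13.3
eef_pos: [0.6625, 0.0496, 0.3278]
tool_rot: [0.716, -0.698, 0.0, 0.0]
ft_force: [0.0, -0.0, 0.3]
grip_width: 0.0001
[[380.0, 168.0], [330.0, 186.0], [215.0, 212.0], [133.0, 237.0]]
[341.85714286 171.46938776] [335 168  14   8  49] [[0.6258392  0.03616931 0.104     ]]
[321.44230769 177.25      ] [315 172  16  12  52] [[0.65125181 0.04409848 0.104     ]]
[336.66188525 192.31557377] [316 177  38  27 488] [[0.63115739 0.06313853 0.104     ]]
```

View pics/w2.png

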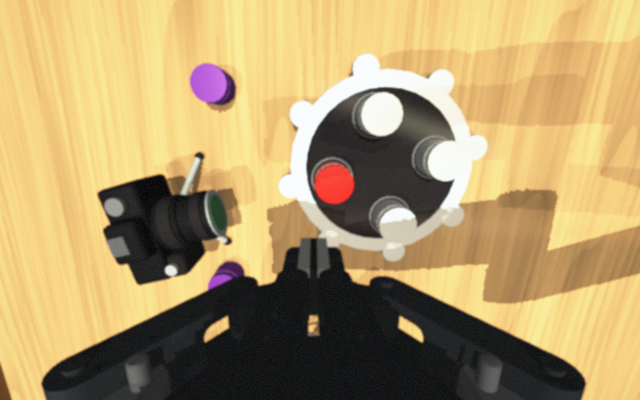

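Run:
```python
from h import *
im=cv2.imread("pics/w2.png")
L=ray("wrist",[(367,66),(441,80),(477,147),(453,214),(394,252),(329,240),(290,187),(302,113)],.052)[:,:2]
def f(p):
    d=L-p[:2];a=np.arctan2(d[:,1],d[:,0])-p[2];a=p[2]+np.round(a/(np.pi/4))*np.pi/4
    return (L-p[:2]-.133*np.c_[np.cos(a),np.sin(a)]).ravel()
r=least_squares(f,[.567,.038,.23]);p=r.x;print(p[:2],np.degrees(p[2]),(r.fun*1000).round(1))
h=cv2.cvtColor(im,cv2.COLOR_BGR2HSV)
g=np.zeros(im.shape[:2],bool);g[185:245,200:235]=((h[...,0]>35)&(h[...,0]<95)&(h[...,1]>60))[185:245,200:235]
c=[b for b,s in blobs(g)];print(c)
rm=(h[...,1]>150)&((h[...,0]<8)|(h[...,0]>172));rm[:150]=0;rm[210:]=0;rm[:,:300]=0;rm[:,360:]=0
k=max(cv2.findContours(rm.astype(np.uint8),0,2)[0],key=cv2.contourArea);e=cv2.minEnclosingCircle(k);print("lid",e)
for n,q,z in [("lid",e[0],.104),("lens",(217,214),.105)]+[("glass",x,.105) for x in c]:
    v=ray("wrist",[q],z)[0,:2];d=v-p[:2];print(n,v.round(4),np.hypot(*d).round(4),np.degrees(np.arctan2(d[1],d[0])).round(2))
```

```text
[0.564088   0.03552981] 13.521552791668405 [-0.9 -1.9  0.1 -3.1 -3.   0.6 -0.  -0.8  0.   3.   1.2  1.2  1.4  1.9
  1.2 -0.9]
[array([217.1675, 212.48  ])]
lid ((333.8148193359375, 184.0833282470703), 20.41941261291504)
lid [0.6353 0.0525] 0.0732 13.42
lens [0.7858 0.0954] 0.2296 15.12
glass [0.7854 0.0933] 0.2288 14.64
```

```bash
python3 -m jog '[[[-0.02,-0.035,0,0,0,0,255],[-0.04,-0.07,0,0,0,0,255],[-0.06,-0.105,0,0,0,0,255],[-0.08,-0.14,0,0,0,0,255],[-0.1,-0.175,0,0,0,0,255],[-0.12,-0.21,0,0,0,0,255],[-0.14,-0.245,0,0,0,0,255],[-0.16,-0.28,0,0,0,0,255],[-0.16,-0.28,0,0,0,0,255],[-0.16,-0.28,0,0,0,0,255]]]'
python3 st.py s6
python3 - <<'E'
from h import *
a,b=[cv2.imread(f"pics/{n}.png")[150:290,180:255].astype(int) for n in("side0","s6_side")]
print("camera region diff",np.abs(a-b).max(2).mean())
print(bot.job_done())
E
```

```text
clock: 14.18
eef_pos: [0.4994, -0.2341, 0.3282]
tool_rot: [0.713, -0.701, -0.0, 0.0]
ft_force: [1.4, 0.4, 0.1]
grip_width: 0.0
tcp [ 0.4994 -0.2341  0.3282] az -104.0 R 0.2804 yaw -89.0 [1.4 0.4 0.1] q [ -25.   19.   20.   92.   -0. -116.]
side 134 0.072 12.4
scene 69 0.072 14.8
camera region diff 6.50047619047619
the job is handed in; nothing more can be done
None
```

The red-lidded jar now stands in front of the lens, and I handed the job in at about 14 s of the 54 s allowed. I pushed one lobe of the rim with the closed fingertips, turning the platter about 150° anticlockwise. The measured force on the hand stayed at about 2 N or less. I then drew the hand out and clear to the robot's right.

- **Jar position:** the wrist camera's last view puts the jar at 13.4° and the lens at 14.6–15.1° round the turning axis. In the side view the jar was at about 13.9° and the lens at about 13.7°. The two views disagree by about 1°, which is 1–2 mm at the jar.
- **At rest:** after the hand left, each camera's reading of the jar's angle stayed within about 1° of its value at the end of the push. That is within the noise of measuring the lid.
- **Other objects:** the camera and lamp looked unchanged in the pictures I viewed, and the hand only passed well above the jars and mat. The pixel comparison around the camera showed a small average difference (6.5 of 255), which I put down to image noise. I did not check the bottle's position again, but nothing went near it.

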